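# Advance the day marker to green

## Task

With a fingertip, flick the toothed wheel of the black-based day marker forward (anticlockwise from above), one click at a time, until its green tooth rests over the pointer; let it come to rest on the yellow tooth before the last click, and do not run past green. Be gentle: do not lift the marker or shove it along the worktop. Leave the white-based marker untouched and everything else where it stands.

Things in the scene. Friction and masses are not known exactly. Their poses are not given: they have to be found in the camera images.
- black_marker: the day marker to set: black round base 108 mm across, white line on its pointer arm; loose on a grippy rubber foot, about 1 kg with its wheel. Origin: centre of its underside, on the wheel's vertical axis; its own -x axis runs along the pointer arm. Base top at 23 mm height.
- black_hub (a point): centre of the wheel's top, 44.5 mm above the worktop (a hub cap rises to 50.5 mm). Wheel: aluminium disc 76 mm across with eight teeth like spokes every 45 degrees, each 8 mm wide, from 38 to 66 mm from the axis, 28 to 44 mm above the worktop. At rest one tooth stands over the pointer; the gaps are centred 22.5 degrees to either side and are open down to the base
- black_wheel (a joint): turn of the black marker's wheel, rad: 0 = red tooth over the pointer, growing anticlockwise seen from above, 0.7854 a click. Teeth come to the pointer in the order 0 red, 1 orange, 2 white, 3 blue, 4 grey, 5 yellow (3.927), 6 green (4.712), 7 black; end stops at -0.3 and 5.85. Starts on white, blue or grey, now and then balanced midway between two of them
- black_pointer (a point): tip of the black marker's pointer arm, 84 mm from the wheel axis, 13 mm above the worktop, all of it below the teeth
- black_green_tip (a point): outer end of the green tooth, 66 mm from the axis, 36 mm above the worktop. The wheel has clicks: a sprung ball holds each position (about 2 to 3 N at a tooth takes it over), and once a tooth is pushed past halfway (22.5 degrees) the wheel snaps on into the next click by itself; pushed less, it springs back
- white_marker: the other day marker, same shape and size but a white base with a black line on the pointer arm; leave it alone. The two markers may stand either way round. Origin: centre of its underside.
- white_wheel (a joint): turn of the white marker's wheel, same meaning; leave it as it is
- leftover_tub: clear plastic food tub, 104x146x51 mm, loose, behind the markers; origin: centre of its underside
- spread_tub: cream-coloured spread tub with lid, 96x137x53 mm, loose, behind the markers; origin: centre of its underside
- tuna_tin: flat red tin, 86 mm across, 40 mm tall, loose, between and in front of the markers; origin: centre of its underside
- mug: cream striped mug, 82x120x94 mm with handle, loose, at the left; origin: centre of its underside
- red_shaker: white shaker with red cap, 43 mm across, 76 mm tall, loose, between and behind the markers; origin: centre of its underside
- spoon: teaspoon with red handle, 190x38x14 mm, loose, front left; origin: centre of its underside

How it is judged:
On the way:
1. the black marker's wheel rests on yellow (within 0.15 rad), one click short of green (value of joint black_wheel between 3.777 and 4.077 rad and velocity of joint black_wheel between -0.1 and 0.1 rad/s), for 0.2 s.
At the end, for the whole second after the job is handed in: the black marker's wheel rests with green over the pointer (within 0.12 rad); the marker stands flat within 40 mm of where it stood; the white marker is within 10 mm and every other thing within 30 mm of its start (value of joint black_wheel between 4.5924 and 4.8324 rad and velocity of joint black_wheel between -0.1 and 0.1 rad/s and distance of black_marker from where it was at the start of the episode below 0.04 m and height (world z) of black_marker below 0.008 m and angle between black_marker's own z axis and vertical below 0.1 rad and linear speed of black_marker below 0.02 m/s and distance of white_marker from where it was at the start of the episode below 0.01 m and distance of each of leftover_tub, spread_tub, tuna_tin, mug, red_shaker, spoon from where it was at the start of the episode below 0.03 m); the robot touches nothing.
It fails at once if the black marker's wheel is run past green (0.36 rad or more) (value of joint black_wheel above 5.072 rad).
It fails at once if the black marker is lifted (15 mm), tipped (0.2 rad) or shoved (40 mm) (distance of black_marker from where it was at the start of the episode above 0.04 m or height (world z) of black_marker above 0.015 m or angle between black_marker's own z axis and vertical above 0.2 rad).
It fails at once if the robot presses on the black marker or its wheel with more than 25 N (contact force between any of the arm, the fingers and black_marker above 25 N).
It fails at once if the robot touches the white marker (contact force between any of the arm, the fingers and white_marker above 0.5 N).
It fails at once if another thing is moved more than 30 mm (distance of any of leftover_tub, spread_tub, tuna_tin, mug, red_shaker, spoon from where it was at the start of the episode above 0.03 m).
It also fails if it takes over 58 s, if anything falls off the work surface, if the arm or the gripper's body presses on something with over 40 N, if the wrist force passes 120 N, or if a joint passes its speed limit or range.

## Robot

A 7-joint arm with a two-finger parallel gripper is mounted at the origin on a cart in front of the work surface, level with it; the furniture and walls round the work are solid. World frame = base frame: x ahead of the robot, y to its left, z up, the work surface at z = 0. Lengths are in m, angles in rad, forces in N, time in s.
With the tool pointing down it reaches from about 0.4 to 0.85 m from the base axis. Payload 10.4 kg.
Tool frame: the origin (TCP) lies midway between the tips of the shut fingers; the grasp point (between the pads) lies 19 mm behind it (manip.tcp_to_grasp is the distance from the TCP to the grasp point, in m); z points along the fingers, y is the line along which they close (so a half turn about z gives the same grasp; the last joint's range is limited). The gripper opens to 85 mm and grips with 20 to 120 N. Pads are 22 mm wide; open, the fingers measure 114 mm over their backs; the gripper's body (76 mm by 85 mm) begins 54 mm behind the grasp point. The pads swing forward as they close: fully open they stand 13 mm farther back than shut.
Start: joints at [-1.365, 0.332, -0.065, 1.46, 0.022, 1.35, -0.088], TCP at [0.142, 0.609, 0.231] pointing down, gripper open.
Joint ranges: [-2.6, 2.6], [-0.5, 2.12], [-1.47, 1.34], [0.16, 2.42], [-1.27, 4.41], [0.06, 2.06], [-2.6, 2.6]. Speed limits (rad/s): [2.22, 2.22, 2.79, 2.79, 3.14, 3.14, 3.14].

## Interface

Orientations are given as a unit quaternion [x, y, z, w].
In Python, from workcell import manip gives the robot as it stands.
- The arm moves only by the shell command python3 -m jog 'ROWS' [FORCE]. ROWS is a JSON object of lists of equal length, an entry for each row: "offset": the shift along the world's x, y, z in m, a list of three; "yaw": the turn about the world's z in degrees; "jaw": the closure, from 0 (fully open) to 1 (shut). A call has 1 to 20 rows; each row shifts and turns the commanded pose from where the row before left it; what a row does not reach is not made up. A row lasts 1/12 s, in which the tool goes at most 41.7 mm and 7.16 degrees, less where a joint would pass 70% of its speed; a pose out of reach is approached as far as the arm can. A call is refused whole if a number of a shift passes 0.0417 or a number of a turn 7.16, either way. A call with a gripper value outside its range is refused whole. The fingers move at their own pace and stop on an object; FORCE is the grip in N (left out, the last holds). Time passes only in rows, so rows that do not move let the fingers close. It gives the time, the measured TCP pose, the force, the opening and the grip force at its end, in the units of the state.
- manip.get_obs(): the state, without advancing time (a new reading comes with each control period).
- manip.camera(name): name is "scene" or "top" or "wrist"; returns a dict with "frame" (384x512x3 uint8, red, green, blue), "camera_matrix" (3x3 intrinsics, pixels), "distortion" ([k1, k2, p1, p2, k3] as OpenCV has them; the pictures are not rectified), "eye" and "attitude" of the camera in the world; the wrist camera has in their place "hand_eye" (4x4, takes a point from camera to tool coordinates, whose origin is the TCP and whose axes are the flange's). Camera axes: x right, y up, looking along -z (the intrinsics and any distortion apply to the point x, -y, -z); pixel columns grow to the right and rows downward; lengths in m; the calibration is good to about 2 mm. A picture is of the moment at which its call begins: read the wrist's pose just before it. There is no depth.
- manip.hand_in(): hands the job in; it is judged then, once.
Trained networks look in a picture, given as the dict that the camera call returned (one of the last four; its "shot" number tells which), for a name from the list of things; names that differ only in an ending like _2 or _b are one class to them, and where a whole thing is asked for, a point or a joint stands for the part that bears it (a point fixed in the world has none). Each returns a list of dicts, best first, with "score" (0 to 1); they miss things now and then, are a little off and sometimes report something else, mostly with a low value. They report only what shows in the picture. A call takes as long as a camera call.
- manip.masks_of(picture, name): "region" (384x512 bool, what is visible of it).
- manip.tip_of(picture, name): "at" ([x, y, z] in m, in world coordinates, good to about 4 mm: a listed point, or the origin of a listed thing).
The state is a dict: "clock": time; "joint_pos": joint angles; "joint_velocities": joint speeds; "tau": joint torques, N m; "position": TCP position; "ee_rot": TCP orientation; "ft_force": force on the tool from outside, world axes, zero at the start; "torque": the same for the moment, N m; "grip_width": opening from 0.0 (shut) to 1.0 (fully open); "grasp_force": force on a finger pad.
Only numpy, scipy, OpenCV 4.12 (cv2) and the standard library are available. Lean on these libraries where they do the work, as an engineer would, in place of code of your own. Each camera call takes 0.05 s, during which the arm holds its last target. There are 200 camera calls.

## Working session

There is one attempt and no reset: what is moved stays moved. The work goes in short steps, Python scripts to look and compute and a shell command to move; the robot and the scene stay as the last step left them, time stands still between calls to the robot, and variables do not carry over. Pictures are saved under pics/ and viewed, at most 10 in all, crops included, and the job is handed in when it is done.

```bash
mkdir -p pics; cat > h.py <<'E'
from workcell import manip
import numpy as np, cv2
def save(p,n): cv2.imwrite('pics/'+n+'.png',cv2.cvtColor(p['frame'],cv2.COLOR_RGB2BGR))
E
python3 - <<'E'
from h import *
o=manip.get_obs();print({k:np.round(v,3) for k,v in o.items()})
ims=[]
for c in('scene','top'):
    p=manip.camera(c);ims.append(p['frame']);print(c,p['eye'],p['attitude'],p['camera_matrix'],p['distortion'])
    for n in['black_marker','black_hub','black_pointer','black_green_tip','white_marker','tuna_tin','red_shaker','leftover_tub','spread_tub','mug','spoon']:
        print(n,[(np.round(d['at'],3),round(d['score'],2)) for d in manip.tip_of(p,n)[:2]])
    save(p,c)
E
```

```text
{'clock': np.float64(0.0), 'joint_pos': array([-1.365,  0.333, -0.065,  1.461,  0.022,  1.35 , -0.089]), 'joint_velocities': array([-0.001,  0.   , -0.001, -0.001, -0.001, -0.   ,  0.001]), 'tau': array([-0.0000e+00, -6.2546e+01,  4.9000e-02, -3.9161e+01,  1.6000e-02,
        1.0000e-02,  0.0000e+00]), 'position': array([0.142, 0.608, 0.23 ]), 'ee_rot': array([ 0.114,  0.993, -0.001, -0.   ]), 'ft_force': array([ 0.025, -0.164,  0.019]), 'torque': array([ 0.   ,  0.051, -0.059]), 'grasp_force': np.float64(0.0), 'grip_width': np.float64(0.997)}
scene [0.03064958 1.12728399 0.61691162] [-0.13672043  0.49528191  0.83136152 -0.21175784] [[486.17121131   0.         258.52996749]
 [  0.         486.17121131 187.82102816]
 [  0.           0.           1.        ]] [-0.06779378  0.          0.          0.          0.        ]
black_marker [(array([ 0.503,  0.27 , -0.002]), 0.84), (array([0.714, 0.176, 0.005]), 0.48)]
black_hub [(array([0.502, 0.269, 0.045]), 0.76)]
black_pointer [(array([0.429, 0.31 , 0.011]), 0.6)]
black_green_tip [(array([0.56 , 0.239, 0.038]), 0.62)]
white_marker [(array(
[... 620 characters left out ...]
] [-0.13763933  0.          0.          0.          0.        ]
black_marker [(array([ 0.495,  0.266, -0.002]), 0.87), (array([0.337, 0.468, 0.001]), 0.71)]
black_hub [(array([0.504, 0.269, 0.041]), 0.76)]
black_pointer [(array([0.429, 0.304, 0.013]), 0.63)]
black_green_tip [(array([0.561, 0.238, 0.039]), 0.79)]
white_marker [(array([ 0.58 , -0.01 , -0.001]), 0.9), (array([0.563, 0.236, 0.035]), 0.65)]
tuna_tin [(array([ 0.35 ,  0.161, -0.002]), 0.76)]
red_shaker [(array([0.716, 0.171, 0.   ]), 0.81)]
leftover_tub []
spread_tub [(array([0.736, 0.016, 0.002]), 0.83)]
mug [(array([0.548, 0.538, 0.   ]), 0.83), (array([0.738, 0.018, 0.002]), 0.68)]
spoon [(array([ 0.338,  0.472, -0.002]), 0.7)]
```

```bash
python3 - <<'E'
import cv2,numpy as np
a=cv2.imread('pics/scene.png');b=cv2.imread('pics/top.png')
b2=cv2.resize(b[110:250,150:330],None,fx=3,fy=3,interpolation=cv2.INTER_CUBIC)
cv2.imwrite('pics/b2.png',b2)
E
```

```text
(no output)
```

View pics/scene.png

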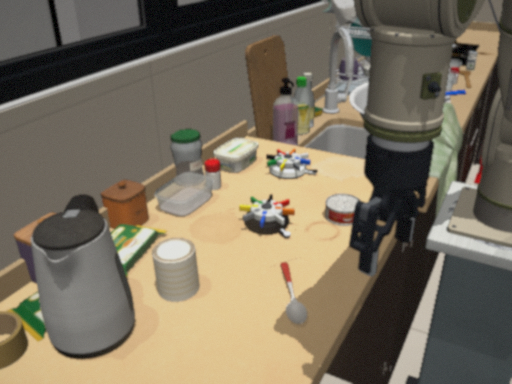

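View pics/top.png

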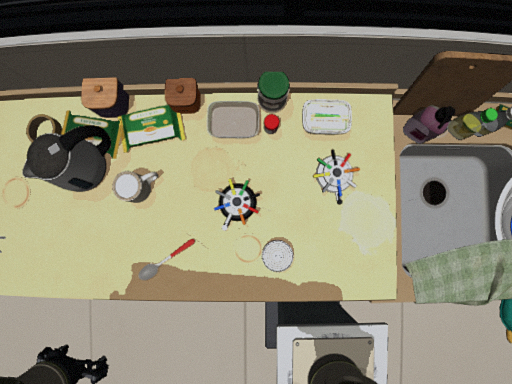

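The black marker's hub is at about (238,202) in the top view, with its pointer to the lower left. The white marker is at (337,175) and the tuna tin at (277,255).

View pics/b2.png

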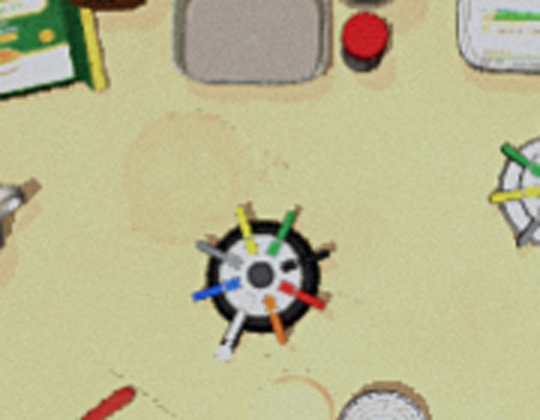

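```bash
cat >> h.py <<'E'
from scipy.spatial.transform import Rotation as R
def proj(p,X,eye=None,Rm=None):
    eye=p['eye'] if eye is None else eye; Rm=R.from_quat(p['attitude']).as_matrix() if Rm is None else Rm
    Xc=(np.atleast_2d(X)-eye)@Rm*[1,-1,-1]
    return cv2.projectPoints(Xc,np.zeros(3),np.zeros(3),p['camera_matrix'],np.array(p['distortion']))[0][:,0]
def ray(p,uv):
    n=cv2.undistortPoints(np.float64([[uv]]),p['camera_matrix'],np.array(p['distortion']))[0,0]
    return R.from_quat(p['attitude']).as_matrix()@[n[0],-n[1],-1]
E
python3 - <<'E'
from h import *
p=manip.camera('top');q=manip.camera('scene')
print(proj(p,[[.504,.269,.0445],[.429,.306,.013],[.561,.238,.036]]),proj(q,[[.504,.269,.0445],[.429,.306,.013],[.561,.238,.036]]))
for c in (p,q):
  r=manip.masks_of(c,'black_marker');print([(np.argwhere(d['region']).mean(0)[::-1],d['region'].sum(),d['score']) for d in r[:2]])
E
```

```text
[[236.74101352 200.5329323 ]
 [224.06921196 227.86541501]
 [248.18393832 179.96386129]] [[265.08267026 205.71419164]
 [286.78175378 233.0479303 ]
 [250.66290735 197.60201595]]
[(array([236.82385466, 201.63981043]), np.int64(1266), 0.6)]
[(array([267.23128834, 216.05705521]), np.int64(1630), 0.87), (array([287.97079038, 159.17869416]), np.int64(582), 0.55)]
```

In the crop the white tooth stands over the pointer, so the wheel starts on white and needs 4 clicks. The hub is at crop pixel (260,275). I'll approach high with the fingers shut.

```bash
python3 -m jog '{"offset":[[0.03,-0.022,0],[0.03,-0.022,0],[0.03,-0.022,0],[0.03,-0.022,0],[0.03,-0.022,0],[0.03,-0.022,0],[0.03,-0.022,0],[0.03,-0.022,0],[0.03,-0.022,0],[0.03,-0.022,0],[0.03,-0.022,0],[0.03,-0.022,0],[0.03,-0.022,0],[0.016,-0.014,-0.03],[0,0,-0.02],[0,0,0],[0,0,0]],"yaw":[-2,-2,-2,-2,-2,-2,-2,0,0,0,0,0,0,0,0,0,0],"jaw":[1,1,1,1,1,1,1,1,1,1,1,1,1,1,1,1,1]}' 20
python3 - <<'E'
from h import *
o=manip.get_obs();M=R.from_quat(o['ee_rot']).as_matrix();print(o['position'],M[:,1],o['grip_width'])
hubs=[];
for c in('top','scene','wrist'):
    p=manip.camera(c)
    for n in['black_hub','black_pointer','black_green_tip','black_marker']:
        print(c,n,[(np.round(d['at'],4),round(d['score'],2)) for d in manip.tip_of(p,n)[:1]])
    if c=='wrist': save(p,'w1')
E
```

```text
clock: 2.82
position: [0.5469, 0.309, 0.1808]
ee_rot: [0.234, 0.972, -0.001, -0.001]
ft_force: [-0.5, 0.3, 0.1]
grip_width: -0.0
grasp_force: 0.0
[0.54688436 0.30900193 0.18075901] [ 0.45522281  0.89037605 -0.00163813] -5.096962128543049e-06
top black_hub []
top black_pointer []
top black_green_tip [(array([0.5626, 0.2368, 0.0361]), 0.6)]
top black_marker [(array([0.498 , 0.2676, 0.0012]), 0.59)]
scene black_hub [(array([0.5009, 0.2687, 0.0451]), 0.67)]
scene black_pointer [(array([0.4248, 0.3091, 0.0154]), 0.59)]
scene black_green_tip [(array([0.5592, 0.2409, 0.0369]), 0.97)]
scene black_marker [(array([0.4994, 0.2714, 0.0006]), 0.65)]
wrist black_hub [(array([0.5041, 0.2653, 0.0412]), 0.97)]
wrist black_pointer [(array([0.4261, 0.3092, 0.01  ]), 0.94)]
wrist black_green_tip [(array([0.5599, 0.2402, 0.0368]), 0.69)]
wrist black_marker [(array([0.5033, 0.2666, 0.0008]), 0.74)]
```

View pics/w1.png

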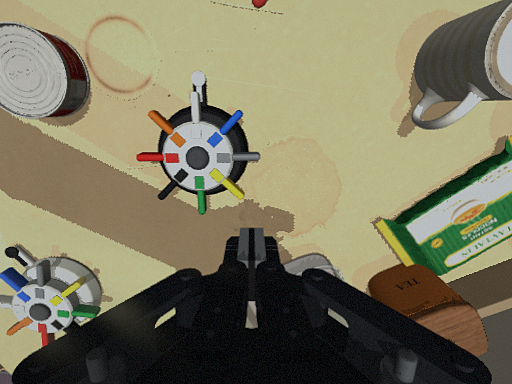

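The wrist view shows the hub cap at (198,157), white over the pointer at (198,78), and the fingertips at (251,235). Next I'll triangulate the hub.

```bash
python3 - <<'E'
from h import *
o=manip.get_obs();w=manip.camera('wrist');t=manip.camera('top')
T=np.eye(4);T[:3,:3]=R.from_quat(o['ee_rot']).as_matrix();T[:3,3]=o['position'];C=T@w['hand_eye']
w['eye']=C[:3,3];w['attitude']=R.from_matrix(C[:3,:3]).as_quat()
a,b=ray(t,(236.7,201.7)),ray(w,(197.8,157.3))
s=np.linalg.lstsq(np.c_[a,-b],w['eye']-t['eye'],rcond=None)[0]
print('tri',t['eye']+s[0]*a,w['eye']+s[1]*b)
def at(uv,z): r=ray(w,uv);return w['eye']+r*(z-w['eye'][2])/r[2]
h=at((197.8,157.3),.0505);print('hub',h)
for n,uv,z in[('ptr',(198,78),.013),('white',(196,97),.044),('green',(202,213),.044),('red',(138,157),.044),('grey',(259,157),.044)]:
    d=at(uv,z)-h;print(n,np.hypot(*d[:2]),np.degrees(np.arctan2(d[1],d[0])))
print(proj(w,[o['position']]))
E
```

```text
tri [0.50105959 0.26940593 0.03871799] [0.50110843 0.2694117  0.03872032]
hub [0.50017736 0.27253022 0.0505    ]
ptr 0.0788039145204781 154.31637506512226
white 0.05884537221804296 152.27685899381152
green 0.0647533782264914 -27.46441640728444
red 0.06415739407936256 -116.23540116484612
grey 0.06334542155108422 62.064242403180785
[[249.51830337 241.63095877]]
```

```bash
python3 -m jog '{"offset":[[0,0,-0.03],[0,0,-0.03],[0,0,-0.03],[0,0,-0.012],[0,0,0],[0,0,0]],"yaw":[0,0,0,0,0,0],"jaw":[1,1,1,1,1,1]}'
python3 - <<'E'
from h import *
p=manip.camera('wrist');save(p,'w2')
E
```

```text
clock: 4.17
position: [0.548, 0.3088, 0.0799]
ee_rot: [0.234, 0.972, -0.0, -0.0]
ft_force: [0.9, -0.1, 1.0]
grip_width: 0.001
grasp_force: 0.0
```

View pics/w2.png

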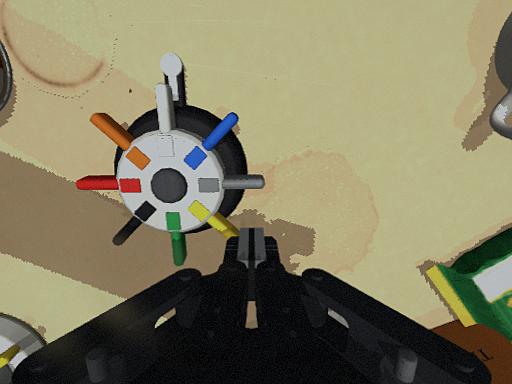

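The view shows grey at (243,182), yellow at (215,218), and the tip heading for the gap between them. I'll lower into it.

```bash
python3 -m jog '{"offset":[[0,0,-0.01],[0,0,-0.01],[0,0,-0.01],[0,0,-0.006],[0,0,-0.006],[0,0,-0.005],[0,0,0],[0,0,0]],"yaw":[0,0,0,0,0,0,0,0],"jaw":[1,1,1,1,1,1,1,1]}'
python3 - <<'E'
from h import *
p=manip.camera('wrist');save(p,'w3')
E
```

```text
clock: 4.88
position: [0.5477, 0.3087, 0.0321]
ee_rot: [0.234, 0.972, -0.0, -0.0]
ft_force: [-0.5, 0.2, -0.5]
grip_width: -0.003
grasp_force: 0.0
```

View pics/w3.png

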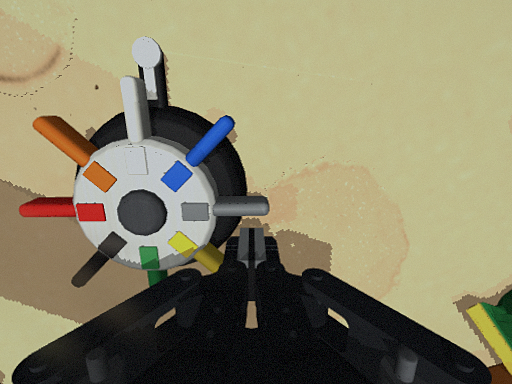

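The tip sits in the gap just behind the grey tooth (243,206) with no contact force. Now a gentle first push.

```bash
python3 -m jog '{"offset":[[-0.0027,0.0014,0],[-0.0027,0.0014,0],[-0.0027,0.0014,0],[-0.0027,0.0014,0],[-0.0027,0.0014,0],[-0.0027,0.0014,0],[-0.0027,0.0014,0],[-0.0027,0.0014,0]],"yaw":[0,0,0,0,0,0,0,0],"jaw":[1,1,1,1,1,1,1,1]}'
python3 -m jog '{"offset":[[-0.0027,0.0014,0],[-0.0027,0.0014,0],[-0.0027,0.0014,0],[-0.0027,0.0014,0],[-0.0027,0.0014,0],[-0.0027,0.0014,0],[-0.0027,0.0014,0],[0,0,0],[0,0,0],[0,0,0]],"yaw":[0,0,0,0,0,0,0,0,0,0],"jaw":[1,1,1,1,1,1,1,1,1,1]}'
python3 - <<'E'
from h import *
p=manip.camera('wrist');save(p,'w4')
for n in['black_hub','black_pointer','black_green_tip']:print(n,[np.round(d['at'],3) for d in manip.tip_of(p,n)[:1]])
E
```

```text
clock: 5.6
position: [0.5257, 0.32, 0.0323]
ee_rot: [0.234, 0.972, -0.0, -0.0]
ft_force: [1.6, -0.7, 0.5]
grip_width: -0.001
grasp_force: 0.5
clock: 6.43
position: [0.5074, 0.3296, 0.0324]
ee_rot: [0.234, 0.972, 0.0, 0.0]
ft_force: [0.8, 0.2, -0.0]
grip_width: 0.001
grasp_force: 0.0
black_hub [array([0.504, 0.267, 0.041])]
black_pointer [array([0.426, 0.306, 0.008])]
black_green_tip []
```

View pics/w4.png

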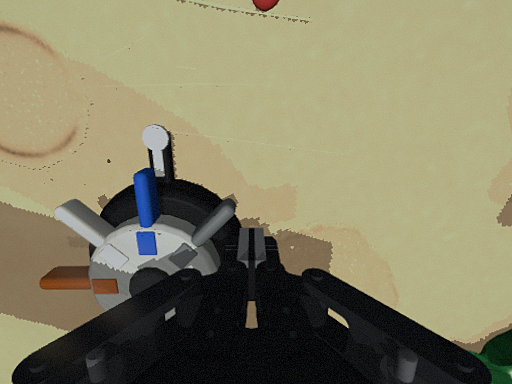

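Blue is now over the pointer (147,195), so one click is done and the marker has not shifted. I'll lift, go back, lower and repeat for grey.

```bash
python3 -m jog '{"offset":[[0,0,0.01],[0,0,0.01],[0,0,0.01],[0,0,0],[0.0135,-0.007,0],[0.0135,-0.007,0],[0.0135,-0.007,0],[0,0,0],[0,0,0],[0,0,-0.01],[0,0,-0.01],[0,0,-0.01],[0,0,0],[0,0,0]],"yaw":[0,0,0,0,0,0,0,0,0,0,0,0,0,0],"jaw":[1,1,1,1,1,1,1,1,1,1,1,1,1,1]}'
python3 -m jog '{"offset":[[-0.0027,0.0014,0],[-0.0027,0.0014,0],[-0.0027,0.0014,0],[-0.0027,0.0014,0],[-0.0027,0.0014,0],[-0.0027,0.0014,0],[-0.0027,0.0014,0],[-0.0027,0.0014,0],[-0.0027,0.0014,0],[-0.0027,0.0014,0],[-0.0027,0.0014,0],[-0.0027,0.0014,0],[-0.0027,0.0014,0],[-0.0027,0.0014,0],[-0.0027,0.0014,0],[0,0,0],[0,0,0],[0,0,0]],"yaw":[0,0,0,0,0,0,0,0,0,0,0,0,0,0,0,0,0,0],"jaw":[1,1,1,1,1,1,1,1,1,1,1,1,1,1,1,1,1,1]}'
python3 - <<'E'
from h import *
p=manip.camera('wrist');save(p,'w5')
for n in['black_hub','black_pointer','black_green_tip']:print(n,[np.round(d['at'],3) for d in manip.tip_of(p,n)[:1]])
E
```

```text
clock: 7.8
position: [0.5468, 0.3086, 0.031]
ee_rot: [0.234, 0.972, -0.001, -0.001]
ft_force: [-0.3, -1.0, 0.3]
grip_width: -0.001
grasp_force: 0.0
clock: 9.3
position: [0.5074, 0.3296, 0.0324]
ee_rot: [0.234, 0.972, 0.0, 0.0]
ft_force: [0.3, 0.1, 0.1]
grip_width: 0.003
grasp_force: 0.0
black_hub [array([0.502, 0.268, 0.044])]
black_pointer []
black_green_tip []
```

View pics/w5.png

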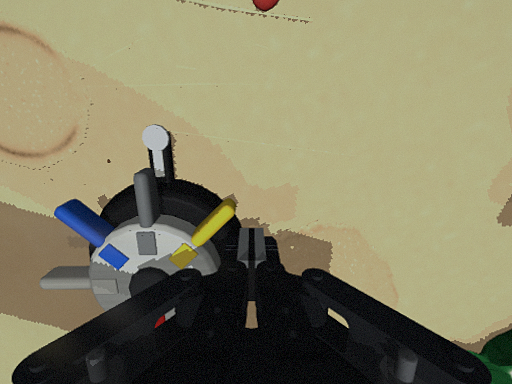

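Grey is over the pointer (147,195) and yellow is next. I'll repeat the cycle for yellow and rest there.

```bash
python3 -m jog '{"offset":[[0,0,0.01],[0,0,0.01],[0,0,0.01],[0,0,0],[0.0135,-0.007,0],[0.0135,-0.007,0],[0.0135,-0.007,0],[0,0,0],[0,0,0],[0,0,-0.01],[0,0,-0.01],[0,0,-0.01],[0,0,0],[0,0,0]],"yaw":[0,0,0,0,0,0,0,0,0,0,0,0,0,0],"jaw":[1,1,1,1,1,1,1,1,1,1,1,1,1,1]}'
python3 -m jog '{"offset":[[-0.0027,0.0014,0],[-0.0027,0.0014,0],[-0.0027,0.0014,0],[-0.0027,0.0014,0],[-0.0027,0.0014,0],[-0.0027,0.0014,0],[-0.0027,0.0014,0],[-0.0027,0.0014,0],[-0.0027,0.0014,0],[-0.0027,0.0014,0],[-0.0027,0.0014,0],[-0.0027,0.0014,0],[-0.0027,0.0014,0],[-0.0027,0.0014,0],[-0.0027,0.0014,0],[0,0,0],[0,0,0],[0,0,0]],"yaw":[0,0,0,0,0,0,0,0,0,0,0,0,0,0,0,0,0,0],"jaw":[1,1,1,1,1,1,1,1,1,1,1,1,1,1,1,1,1,1]}'
python3 -m jog '{"offset":[[0,0,0.01],[0,0,0.01],[0,0,0.01],[0,0,0],[0.0135,-0.007,0],[0.0135,-0.007,0],[0.0135,-0.007,0],[0,0,0],[0,0,0],[0,0,0]],"yaw":[0,0,0,0,0,0,0,0,0,0],"jaw":[1,1,1,1,1,1,1,1,1,1]}'
python3 - <<'E'
from h import *
p=manip.camera('wrist');save(p,'w6')
for n in['black_hub','black_pointer','black_green_tip']:print(n,[np.round(d['at'],3) for d in manip.tip_of(p,n)[:1]])
E
```

```text
clock: 10.67
position: [0.5468, 0.3086, 0.031]
ee_rot: [0.234, 0.972, -0.001, -0.001]
ft_force: [0.3, 0.5, 1.0]
grip_width: 0.0
grasp_force: 0.0
clock: 12.17
position: [0.5074, 0.3296, 0.0324]
ee_rot: [0.234, 0.972, 0.0, 0.0]
ft_force: [0.5, -0.8, -0.6]
grip_width: 0.004
grasp_force: 0.0
clock: 13.0
position: [0.5477, 0.3085, 0.062]
ee_rot: [0.235, 0.972, -0.0, -0.0]
ft_force: [-1.0, 0.7, -1.0]
grip_width: 0.0
grasp_force: 0.0
black_hub []
black_pointer [array([0.426, 0.308, 0.012])]
black_green_tip [array([0.479, 0.332, 0.038])]
```

View pics/w6.png

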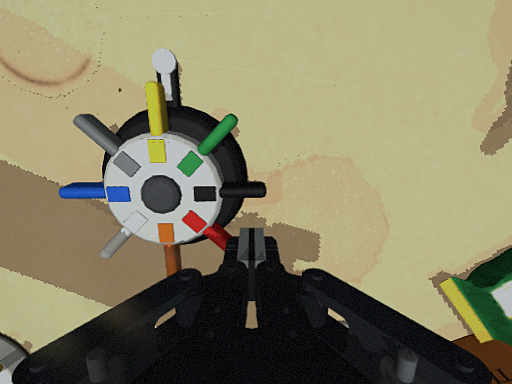

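Yellow rests over the pointer (155,105) and green is next at (218,133). Last click, then I'll lift clear.

```bash
python3 -m jog '{"offset":[[0,0,-0.01],[0,0,-0.01],[0,0,-0.01],[0,0,0],[0,0,0]],"yaw":[0,0,0,0,0],"jaw":[1,1,1,1,1]}'
python3 -m jog '{"offset":[[-0.0027,0.0014,0],[-0.0027,0.0014,0],[-0.0027,0.0014,0],[-0.0027,0.0014,0],[-0.0027,0.0014,0],[-0.0027,0.0014,0],[-0.0027,0.0014,0],[-0.0027,0.0014,0],[-0.0027,0.0014,0],[-0.0027,0.0014,0],[-0.0027,0.0014,0],[-0.0027,0.0014,0],[-0.0027,0.0014,0],[-0.0027,0.0014,0],[-0.0027,0.0014,0],[0,0,0],[0,0,0],[0,0,0]],"yaw":[0,0,0,0,0,0,0,0,0,0,0,0,0,0,0,0,0,0],"jaw":[1,1,1,1,1,1,1,1,1,1,1,1,1,1,1,1,1,1]}'
python3 -m jog '{"offset":[[0,0,0.01],[0,0,0.01],[0,0,0.01],[0,0,0.02],[0.0135,-0.007,0.02],[0.0135,-0.007,0.02],[0.0135,-0.007,0.02],[0,0,0],[0,0,0],[0,0,0]],"yaw":[0,0,0,0,0,0,0,0,0,0],"jaw":[1,1,1,1,1,1,1,1,1,1]}'
python3 - <<'E'
from h import *
p=manip.camera('wrist');save(p,'w7')
for n in['black_hub','black_pointer','black_green_tip','black_marker']:print(n,[np.round(d['at'],3) for d in manip.tip_of(p,n)[:1]])
p=manip.camera('scene')
for n in['black_marker','black_green_tip','white_marker','tuna_tin','mug']:print(n,[np.round(d['at'],3) for d in manip.tip_of(p,n)[:2]])
E
```

```text
clock: 13.62
position: [0.547, 0.3083, 0.031]
ee_rot: [0.234, 0.972, -0.001, -0.001]
ft_force: [0.2, -0.6, 0.2]
grip_width: 0.001
grasp_force: 0.0
clock: 15.12
position: [0.5074, 0.3296, 0.0324]
ee_rot: [0.234, 0.972, 0.0, 0.0]
ft_force: [0.6, 0.8, -0.4]
grip_width: 0.001
grasp_force: 0.0
clock: 15.95
position: [0.5473, 0.309, 0.1424]
ee_rot: [0.234, 0.972, 0.0, -0.0]
ft_force: [-0.1, -0.2, -0.4]
grip_width: -0.0
grasp_force: 0.0
black_hub [array([0.503, 0.27 , 0.044])]
black_pointer [array([0.423, 0.307, 0.01 ])]
black_green_tip [array([ 0.348,  0.158, -0.001])]
black_marker [array([0.502, 0.269, 0.004])]
black_marker [array([ 0.502,  0.272, -0.001])]
black_green_tip [array([0.444, 0.303, 0.037])]
white_marker [array([ 0.577, -0.003, -0.001])]
tuna_tin [array([0.351, 0.159, 0.003])]
mug [array([ 0.545,  0.543, -0.   ])]
```

View pics/w7.png

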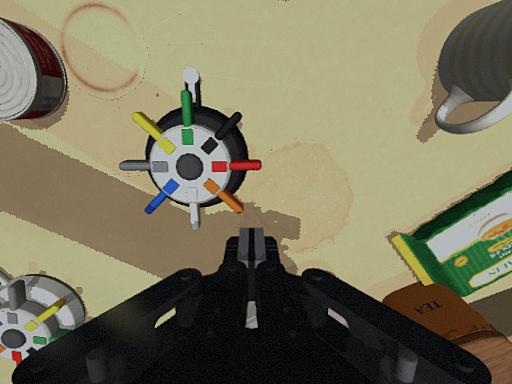

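Green rests over the pointer (187,105), the marker has not moved, and the arm is clear.

```bash
python3 -c "
from workcell import manip
print(manip.hand_in())"
```

```text
the job is handed in; nothing more can be done
None
```

I turned the black marker's wheel four clicks, with a rest on yellow before the last one; green now stands over the pointer, nothing was seen to move out of place, and the job is handed in (no verdict was returned).

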